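Put three forming stamps back on their own stands

TASK

On the jeweller's bench the three forming stamps have been put back on one another's stands. Swap them round so that each stands upright inside the lip of the stand whose outline has the shape of its foot (round on round, square on square, triangular on triangular), using the bare steel bench block as the spot to set a stamp down on the way. Set every stamp down gently, knock none over, leave the hammer, screwdriver and jar where they are, and let go of everything.

Things in the scene. Friction and masses are not known exactly. Their poses are not given: they have to be found in the camera images.
- round_stamp: Forming stamp with a ROUND foot plate, 50 mm in diameter. Loose, about 0.2 kg, 75 mm tall: a steel foot 14 mm thick with an upright round wooden handle, 20 mm in diameter, on its centre, straight from 14 to 68 mm above the underside, rounded above. Origin: centre of the underside; z up along the handle.
- square_stamp: Forming stamp with a SQUARE foot plate, 38 by 38 mm. Loose, about 0.2 kg, 75 mm tall: a steel foot 14 mm thick with an upright round wooden handle, 20 mm in diameter, on its centre, straight from 14 to 68 mm above the underside, rounded above. Origin: centre of the underside; z up along the handle. x and y are parallel to the foot's sides.
- triangle_stamp: Forming stamp with a TRIANGULAR (equal-sided) foot plate, corners 27 mm from the centre, sides 47 mm. Loose, about 0.2 kg, 75 mm tall: a steel foot 14 mm thick with an upright round wooden handle, 20 mm in diameter, on its centre, straight from 14 to 68 mm above the underside, rounded above. Origin: centre of the underside; z up along the handle. One corner lies along +x.
- round_stand: Stand whose outline seen from above is ROUND, 100 mm in diameter. Fixed to the bench, dark wood, flat top 18 mm above its underside, with a centred round raised lip on it (inside diameter 72 mm, outside 77, 4 mm high) in which any stamp stands loosely. Origin: centre of the underside; z up.
- square_stand: Stand whose outline seen from above is SQUARE, 84 by 84 mm. Fixed to the bench, dark wood, flat top 18 mm above its underside, with a centred round raised lip on it (inside diameter 72 mm, outside 77, 4 mm high) in which any stamp stands loosely. Origin: centre of the underside; z up.
- triangle_stand: Stand whose outline seen from above is an equal-sided TRIANGLE, corners 80 mm from the centre, sides 139 mm, one corner along +x. Fixed to the bench, dark wood, flat top 18 mm above its underside, with a centred round raised lip on it (inside diameter 72 mm, outside 77, 4 mm high) in which any stamp stands loosely. Origin: centre of the underside; z up.
- bench_block: Bare flat steel bench block, 100 (along its x) by 75 (y) by 25 mm high, fixed, without any lip; no stamp is on it at the start. Origin: centre of the underside; z up.
- hammer: Bystander: a hammer lying on the bench to the left; leave it. Origin on its underside; it lies along its x, head to +x.
- screwdriver: Bystander: a screwdriver lying on the bench to the right; leave it. Origin on its underside; it lies along its x, handle to -x.
- jar: Bystander: a closed glass jar, 60 mm in diameter, 70 mm high, standing on the bench to the right; leave it. Origin: centre of the underside.
Mind the look-alikes: they are no part of the job. What is shaped like the square_stamp but red is not meant.

How it is judged:
By the outcome, as a careful person would: the job done as asked, in the order asked, and still so for the second after the job is handed in, with the robot touching nothing.
It also fails if it takes over 109 s, if anything falls off the work surface, if the arm or the gripper's body presses on something with over 40 N, if the wrist force passes 120 N, or if a joint passes its speed limit or range.

ROBOT

A 6-joint arm with a two-finger parallel gripper is mounted at the origin on the work surface. World frame = base frame: x ahead of the robot, y to its left, z up, the work surface at z = 0. Lengths are in mm, angles in rad, forces in N, time in s.
With the tool pointing down it reaches from about 375 to 900 mm from the base axis. Payload 3.1 kg.
Tool frame: the origin (TCP) lies between the finger pads; the fingertips stand 11 mm ahead of it and the grasp point (between the pads) lies 8 mm behind it; z points along the fingers, y is the line along which they close (so a half turn about z gives the same grasp; the last joint's range is limited). The gripper opens to 87 mm and grips with 3 to 60 N. Pads are 19 mm wide; open, the fingers measure 117 mm over their backs; the gripper's body (75 mm by 190 mm) begins 51 mm behind the grasp point.
Start: joints at [-1.411, 0.527, 1.433, -0, 1.181, -0.178], TCP at [207.744, -589.44, 233.548] pointing down, gripper open.
Joint ranges: [-3.08, 3.08], [-0.75, 2.2], [0.22, 2.44], [-1.43, 4.57], [0, 2.65], [-2.85, 2.85]. Speed limits (rad/s): [2.79, 2.79, 3.14, 3.14, 3.14, 3.14].

INTERFACE

Orientations are given as a unit quaternion [x, y, z, w].
In Python, from workcell import manip, gripper_to, planner, sense, imaging, close_job gives the robot as it stands. Calls block until the motion is done:
- manip.move_pose(position, orientation): joint-space move of the TCP to a pose.
- manip.line_to(position, attitude=None, rate=150): straight line of the TCP; attitude=None keeps the orientation; rate is the mean speed in mm/s.
- manip.move_j(angles): joint-space move.
- gripper_to(opening, strength=None): finger opening in mm; strength is the grip in N (None keeps the last); returns when the fingers have stopped.
- manip.sleep(seconds).
- planner.ik(position, orientation): joint angles nearest the present ones, or None.
- sense(): the state.
- imaging.camera(name): name is "scene" or "top" or "wrist"; returns the picture (420x560x3 uint8, red, green, blue); there is no depth.
- imaging.camera_info(name): a dict with "K" (3x3 intrinsics, pixels), "R" (3x3) and "t" (3): a world point X has camera coordinates R X + t. Camera axes: x right, y down, z forward; pixel columns grow to the right and rows downward; lengths in mm; the calibration is good to about 2 mm. A picture is of the moment at which its call begins: read the wrist's pose just before it. camera_info takes no time and is no camera call; for the wrist camera it gives the pose at the moment of the call.
A pose or a line that the arm cannot do raises manip.PlanningError and nothing moves.
- close_job(): hands the job in; it is judged then, once.
The state is a dict: "t": time; "joints": joint angles; "dq": joint speeds; "joint_torque": joint torques, N m; "ee_pos": TCP position; "eef_rot": TCP orientation; "force": force on the tool from outside, world axes, zero at the start; "ft_torque": the same for the moment, N m; "width": finger opening in mm; "grip_force": force on a finger pad.
Only numpy, scipy, OpenCV 4.12 (cv2) and the standard library are available. Lean on these libraries where they do the work, as an engineer would, in place of code of your own. Each camera call takes 0.05 s, during which the arm holds its last target. There are 200 camera calls.

## Working session

There is one attempt and no reset: what is moved stays moved. The work goes in short steps, each a Python script; the robot and the scene stay as the last script left them, time stands still between calls to the robot, and variables do not carry over. Pictures are saved under pics/ and viewed, at most 14 in all, crops included, and the job is handed in when it is done.

```bash
ls; mkdir -p pics
python3 - <<'E'
from workcell import manip, gripper_to, planner, sense, imaging
import cv2, numpy as np
for n in ("top","scene"):
    im=imaging.camera(n); cv2.imwrite(f"pics/{n}0.png",im[:,:,::-1])
    i=imaging.camera_info(n); print(n,np.round(i["K"],1).tolist(),np.round(i["R"],3).tolist(),np.round(i["t"],1).tolist())
s=sense();print(s["t"],s["ee_pos"],s["eef_rot"],s["width"])
i=imaging.camera_info("wrist");print(np.round(i["R"],3).tolist(),(-i["R"].T@i["t"]).round(1),i["K"])
E
```

```text
pics
top [[443.5, 0.0, 278.8], [0.0, 443.5, 214.6], [0.0, 0.0, 1.0]] [[0.024, -1.0, -0.007], [-0.997, -0.023, -0.08], [0.08, 0.009, -0.997]] [-5.0, 575.4, 1000.6]
scene [[400.3, 0.0, 271.7], [0.0, 400.3, 213.4], [0.0, 0.0, 1.0]] [[-0.862, 0.507, -0.004], [0.315, 0.53, -0.788], [-0.397, -0.68, -0.616]] [485.9, -132.7, 1427.8]
0.1 [ 207.62108512 -588.81893386  232.66824874] [ 9.85686945e-01  1.68583106e-01 -9.28850832e-06 -9.91472290e-04] 86.84812334219579
[[0.332, -0.943, -0.002], [-0.899, -0.317, 0.301], [-0.285, -0.099, -0.954]] [ 284.8 -560.6  382.4] [[316.13575141   0.         278.97157836]
 [  0.         316.13575141 211.97194437]
 [  0.           0.           1.        ]]
```

View pics/top0.png

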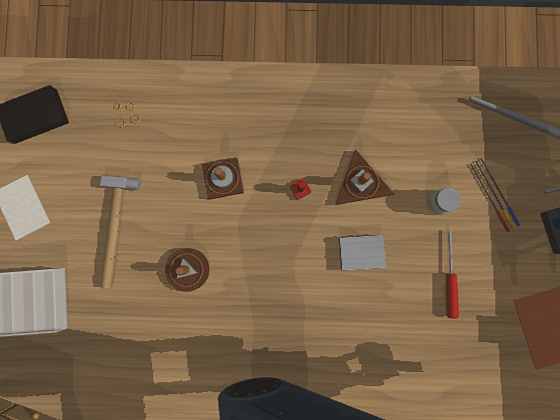

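View pics/scene0.png

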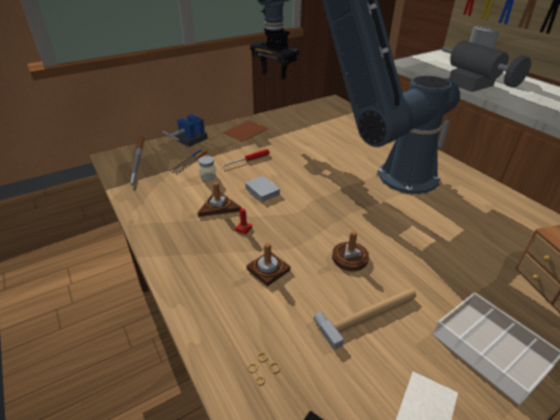

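The top view shows three stands:
- the square stand at (222,178), holding the round foot
- the round stand at (187,269), holding the triangular foot
- the triangle stand at (363,181), holding the square foot

The steel block at (362,253) is bare. There are two candidates for the square stamp: the steel one on the triangle stand at (362,181), and the red one on the bench at (300,188). The steel one with the wooden handle fits the description, and the red one is excluded. I'll confirm this in a crop and rough out positions.

```bash
cat > h.py <<'E'
from workcell import manip, gripper_to, planner, sense, imaging, close_job
import cv2, numpy as np
from scipy.spatial.transform import Rotation as Ro
def ray(i,uv):
    R,t=np.array(i["R"]),np.array(i["t"]); d=R.T@np.linalg.solve(i["K"],[uv[0],uv[1],1.]); return -R.T@t,d/np.linalg.norm(d)
def onz(i,uv,z):
    o,d=ray(i,uv); return o+d*(z-o[2])/d[2]
def tri(obs):  # [(info,uv)..] -> point, rms miss
    A=np.zeros((3,3));b=np.zeros(3);P=[]
    for i,uv in obs:
        o,d=ray(i,uv);M=np.eye(3)-np.outer(d,d);A+=M;b+=M@o;P.append((M,o))
    X=np.linalg.solve(A,b); return X,np.sqrt(np.mean([np.sum((M@(X-o))**2) for M,o in P]))
def proj(i,X): p=np.array(i["K"])@(np.array(i["R"])@X+i["t"]); return p[:2]/p[2]
def down(yaw): return [np.cos(yaw/2),np.sin(yaw/2),0.,0.]
E
python3 - <<'E'
from h import *
it,isc=[imaging.camera_info(n) for n in("top","scene")]
for n,a,z in (("square_stand",(222,178),18),("round_stand",(187,269),18),("tri_stand",(363,181),18),("block",(362,253),25),("red",(300,188),14),("jar",(447,200),70)): print(n,onz(it,a,z).round())
for n,a,b in (("sq handle",(219,173),(267,247)),("rd handle",(181,269),(352,236)),("tri handle",(366,177),(216,186))): print(n,[np.round(v,1) for v in tri([(it,a),(isc,b)])])
im=cv2.imread("pics/top0.png")[140:300,150:400]
cv2.imwrite("pics/crop0.png",cv2.resize(im,None,fx=3.2,fy=3.2,interpolation=cv2.INTER_CUBIC))
E
```

```text
square_stand [659. 143.  18.]
round_stand [445. 217.  18.]
tri_stand [ 659. -186.   18.]
block [ 492. -184.   25.]
red [640. -40.  14.]
jar [ 613. -361.   70.]
sq handle [array([659.6, 141.2,  81.2]), np.float64(0.3)]
rd handle [array([447.1, 217.1,  80.5]), np.float64(1.2)]
tri handle [array([ 657.5, -180.8,   80.4]), np.float64(0.4)]
```

View pics/crop0.png

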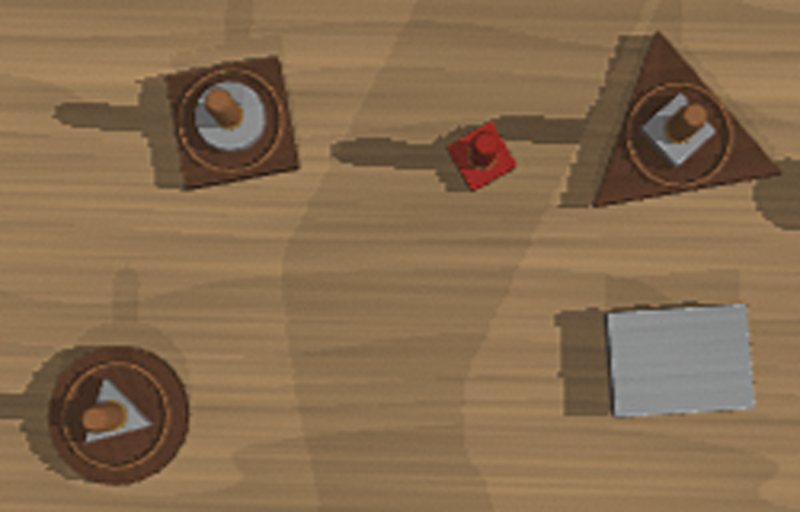

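The crop confirms it: the steel square foot with the wooden handle is on the triangle stand, crop (680,130). The red one, crop (482,155), stands on the bench and is not meant. The rough heights and radii agree with the text. Next I'll take two wrist views with a 200 mm baseline for a precise measurement.

Run:
```python
from h import *
import pickle
D=[]
for k,y in enumerate((-90,110)):
    manip.move_pose([590,y,270],down(0)); manip.sleep(.4)
    i=imaging.camera_info("wrist"); im=imaging.camera("wrist"); D.append((i,im)); cv2.imwrite(f"pics/w{k}.png",im[:,:,::-1])
    s=sense(); print(s["t"],s["ee_pos"],s["joints"])
pickle.dump(D,open("w.pkl","wb"))
```

```text
2.8 [589.99619251 -90.20402102 269.98838926] [-3.38767082e-01  4.50246504e-01  1.46343376e+00 -2.55885083e-05
  1.22786898e+00  1.23230562e+00]
4.0667 [590.13238011 109.31952792 269.98822276] [-2.83799790e-03  4.55016765e-01  1.45495779e+00 -2.20392956e-05
  1.23166800e+00  1.56904857e+00]
```

View pics/w0.png

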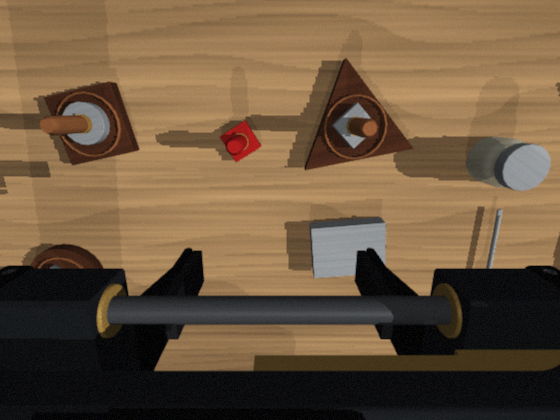

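View pics/w1.png

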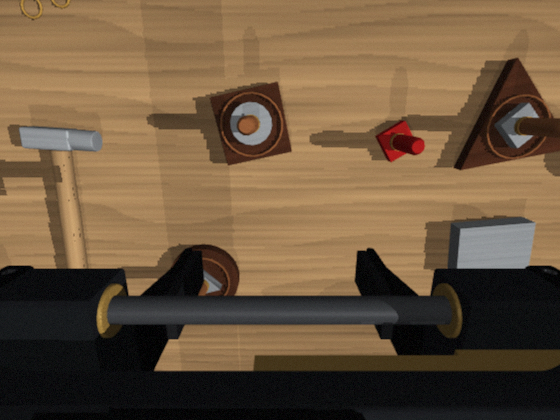

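The wrist views show the square stand with the round foot at w0 (90,125) and w1 (250,124). The triangle stand with the square foot is at w0 (356,126) and w1 (520,126), and the block is at w0 (348,248). The fingers hide the round stand, so I need views further back. I'll take those and build the detector.

```bash
cat > det.py <<'E'
from h import *
C={"sq":(659,142),"rd":(446,217),"tr":(658,-184)}
def hsv(im): return cv2.cvtColor(im,cv2.COLOR_RGB2HSV)
def cpt(m,seed):   # component nearest seed
    n,l,s,c=cv2.connectedComponentsWithStats(m.astype(np.uint8)); 
    k=[j for j in range(1,n) if s[j,4]>12]
    return None if not k else l==min(k,key=lambda j:np.min(np.hypot(*(np.argwhere(l==j)[:,::-1]-seed).T)))
def ring(i,im,xy,z=22):
    """lip: bright thin ring on dark wood; circle fit of its pixels on plane z"""
    v=im.max(2).astype(np.float32); th=v-cv2.GaussianBlur(v,(0,0),4)
    h=hsv(im); m=(th>6)&(h[...,1]>100)&(h[...,0]<20)
    p=np.argwhere(m)[:,::-1]; c=proj(i,np.array([*xy,z])); p=p[np.hypot(*(p-c).T)<70]
    if len(p)<20: return None
    P=np.array([onz(i,q,z)[:2] for q in p]); rng=np.random.default_rng(0); best=None
    for _ in range(1500):
        a=P[rng.choice(len(P),3,False)]; A=np.c_[2*a,np.ones(3)]
        if abs(np.linalg.det(A))<50: continue
        s=np.linalg.solve(A,(a**2).sum(1)); r=np.sqrt(max(0,s[2]+s[:2]@s[:2]))
        if not 33<r<42: continue
        k=abs(np.hypot(*(P-s[:2]).T)-r)<1.5
        if best is None or k.sum()>best.sum(): best=k
    if best is None: return None
    a=P[best]; s=np.linalg.lstsq(np.c_[2*a,np.ones(len(a))],(a**2).sum(1),rcond=None)[0]
    return s[:2],np.sqrt(s[2]+s[:2]@s[:2]),best.sum()
def handle(i,im,xyz):
    """tip point of the wooden handle: far end along the nadir direction, inset .4 width"""
    h=hsv(im); m=(h[...,0]<16)&(h[...,1]>130)&(h[...,2]>105)
    m=cv2.morphologyEx(m.astype(np.uint8),cv2.MORPH_OPEN,np.ones((4,4)))
    k=cpt(m,proj(i,np.array(xyz)))
    if k is None: return None
    p=np.argwhere(k)[:,::-1].astype(float)
    c=-np.array(i["R"]).T@i["t"]; a,b=proj(i,np.array([*xyz[:2],40.])),proj(i,np.array([*xyz[:2],90.]))
    e=(b-a)/np.linalg.norm(b-a); n=np.array([-e[1],e[0]]); s,t=p@e,p@n
    w=np.ptp(t)+1; top=t[s>s.max()-1.0*w]; return e*(s.max()+.5-.4*w)+n*(top.min()+top.max())/2,w,k
E
python3 - <<'E'
from h import *
import pickle
D=pickle.load(open("w.pkl","rb"))
for k,(x,y) in enumerate(((400,240),(400,120),(400,-120),(400,-240))):
    manip.move_pose([x,y,270],down(0)); manip.sleep(.4)
    i=imaging.camera_info("wrist"); im=imaging.camera("wrist"); D.append((i,im)); cv2.imwrite(f"pics/w{k+2}.png",im[:,:,::-1])
print(sense()["t"])
pickle.dump(D,open("w.pkl","wb"))
import pickle
from det import *
vis=[]
for k,(i,im) in enumerate(D):
    o=im[:,:,::-1].copy()
    for n,xy in C.items():
        c=proj(i,np.array([*xy,22.])); 
        if not(25<c[0]<535 and 25<c[1]<255): continue
        r=ring(i,im,xy); h=handle(i,im,(*xy,88))
        print(k,n,"ring",None if r is None else (r[0].round(1),r[1].round(1),r[2]),"handle",None if h is None else (h[0].round(1),h[1].round(1)), h[2].sum())
        if r is not None:
            for a in np.linspace(0,6.28,60): cv2.circle(o,proj(i,np.array([*(r[0]+r[1]*np.array([np.cos(a),np.sin(a)])),22.])).astype(int).tolist(),0,(0,255,0),-1)
        if h: o[h[2]&(np.indices(h[2].shape).sum(0)%2==0)]=(255,0,255); cv2.circle(o,h[0].round().astype(int).tolist(),2,(255,255,0),-1)
    vis.append(o[:300])
m=np.vstack([np.hstack(vis[a:a+2]) for a in (0,2,4)]); cv2.imwrite("pics/v1.png",cv2.resize(m,(746,600)))
E
```

```text
8.8333
0 sq ring (array([670.1, 125.2]), np.float64(41.4), np.int64(224)) handle (array([ 46.6, 126.1]), np.float64(15.5)) 587
0 tr ring (array([ 653.4, -182.7]), np.float64(37.0), np.int64(334)) handle (array([371.5, 129. ]), np.float64(15.9)) 175
1 sq ring (array([657. , 143.3]), np.float64(36.4), np.int64(304)) handle (array([246.1, 127.3]), np.float64(16.9)) 249
1 tr ring (array([ 653. , -184.6]), np.float64(39.2), np.int64(290)) handle (array([419.1, 147.5]), np.float64(16.3)) 151
2 rd ring (array([441.8, 218.3]), np.float64(37.0), np.int64(368)) handle (array([302.5, 154.2]), np.float64(16.1)) 169
3 rd ring (array([442.2, 218.2]), np.float64(36.8), np.int64(370)) handle (array([184.8, 154.1]), np.float64(15.6)) 331
```

View pics/v1.png

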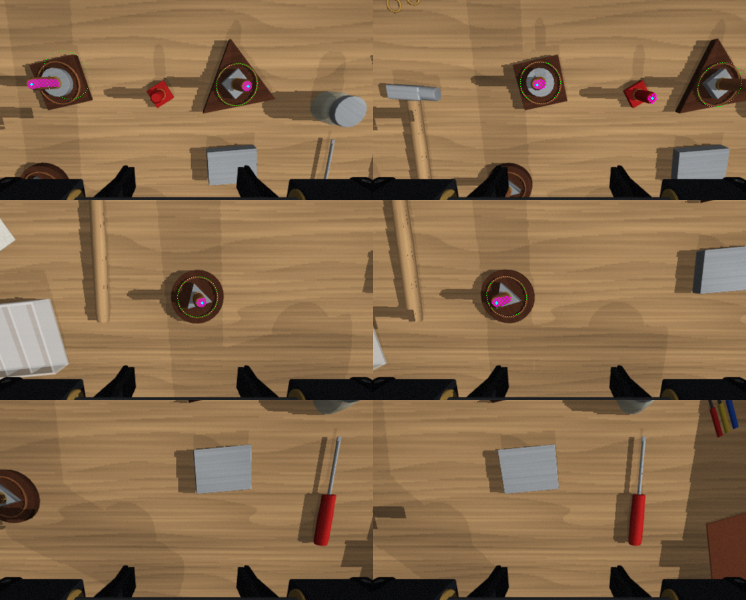

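The ring and handle overlays fit in the well-placed views. Two detections are wrong: the square-stand ring in w0, and the triangle-stand handle in w1, where it took the red piece. I'll tighten the detector, triangulate, and measure the block.

```bash
sed -i 's/<70\]/<42]/; s/33<r<42/35<r<39.5/; s/(h\[...,1\]>130)&(h\[...,2\]>105)/(h[...,0]>5)\&(h[...,1]>120)\&(h[...,2]>vmin)/; s/def handle(i,im,xyz)/def handle(i,im,xyz,vmin=105)/; s/m.astype(np.uint8),cv2.MORPH/m.astype(np.uint8),cv2.MORPH/' det.py
cat > meas.py <<'E'
from det import *
def quad(i,im,xyz):
    h=hsv(im); m=((h[...,1]<50)&(h[...,2]>100)).astype(np.uint8); m[250:]=0
    k=cpt(cv2.morphologyEx(m,cv2.MORPH_OPEN,np.ones((5,5))),proj(i,np.array(xyz)))
    c=max(cv2.findContours(k.astype(np.uint8),cv2.RETR_EXTERNAL,cv2.CHAIN_APPROX_NONE)[0],key=cv2.contourArea)
    return cv2.minAreaRect(c)
E
python3 - <<'E'
from meas import *
import pickle
D=pickle.load(open("w.pkl","rb"))
for n,ks in (("sq",(0,1)),("tr",(0,1)),("rd",(2,3))):
    ro=[];ho=[]
    for k in ks:
        i,im=D[k]; r=ring(i,im,C[n]); h=handle(i,im,(*C[n],88),75 if (n,k)==("tr",1) else 105)
        if r: ro.append((i,proj(i,np.array([*r[0],22.]))))
        if h: ho.append((i,h[0]))
        print(n,k,r and (r[0].round(1),r[1].round(1),r[2]),h and (h[0].round(1),h[1],h[2].sum()))
    print(n,"RING",[np.round(v,1) for v in tri(ro)],"HANDLE",[np.round(v,1) for v in tri(ho)])
o=[]
for k in (0,4,5):
    i,im=D[k]; q=quad(i,im,(492,-184,25)); o.append((i,q[0])); b=cv2.boxPoints(q)
    W=np.array([onz(i,p,25)[:2] for p in b]); print("blk",k,q[0],W.mean(0).round(1),np.hypot(*(W-np.roll(W,1,0)).T).round(1))
print([np.round(v,1) for v in tri(o[1:])],[np.round(v,1) for v in tri(o[::2])])
E
```

```text
sq 0 (array([657.5, 141.7]), np.float64(36.9), np.int64(420)) (array([ 46.6, 126.1]), np.float64(15.505022548558912), np.int64(588))
sq 1 (array([657.3, 143.4]), np.float64(36.8), np.int64(397)) (array([246.3, 127.4]), np.float64(17.268606543365735), np.int64(250))
sq RING [array([657.3, 143.7,  18.6]), np.float64(0.1)] HANDLE [array([658. , 142.3,  93. ]), np.float64(0.6)]
tr 0 (array([ 653.8, -182.4]), np.float64(37.1), np.int64(390)) (array([371.5, 129. ]), np.float64(15.894983381103486), np.int64(175))
tr 1 (array([ 654. , -181.9]), np.float64(36.9), np.int64(353)) (array([556.5, 148. ]), np.float64(5.2361935730312865), np.int64(29))
tr RING [array([ 653.9, -182.6,   21.1]), np.float64(0.1)] HANDLE [array([ 645. , -184.9,   80.3]), np.float64(9.9)]
rd 2 (array([441.9, 218.7]), np.float64(36.7), np.int64(411)) (array([302.5, 154.2]), np.float64(16.12876604799601), np.int64(170))
rd 3 (array([441.7, 218.2]), np.float64(36.9), np.int64(427)) (array([184.8, 154.1]), np.float64(15.620715424761784), np.int64(331))
rd RING [array([441.6, 218.6,  20.4]), np.float64(0.1)] HANDLE [array([441.4, 216.5,  97.5]), np.float64(0.3)]
blk 0 (348.0, 236.0) [ 512.9 -182.1] [ 37.5  98.   37.7 100.6]
blk 4 (335.75689697265625, 103.37437438964844) [ 490.7 -185.6] [ 74.9  99.3  74.8 105.4]
blk 5 (233.08197021484375, 103.40165710449219) [ 490.5 -184.1] [ 75.3  99.1  74.6 105.2]
[array([ 491.6, -184.9,   29.5]), np.float64(0.1)] [array([ 496.5, -184.8,   -5.8]), np.float64(6.2)]
```

The measurements agree with what's expected:

| Item | Measured | Expected |
|---|---|---|
| Ring radius | 36.9 mm | 36–38.5 mm |
| Ring height | 19–21 mm | 22 mm |
| Handle tips (two views) | 93–97 mm | 93 mm |
| Block top | 99 × 75 mm | 100 × 75 mm |

The shaded triangle-stand handle in w1 is rejected. I'll take that handle from w0 cast onto the tip height, checked against top + scene. The order is square → block, triangle → triangle stand, round → round stand, square → square stand.

```bash
cat > act.py <<'E'
from meas import *
S={"sq":(657.4,142.9),"rd":(441.8,218.4),"tr":(653.9,-182.3),"bl":(490.6,-184.9)}
TOP={"sq":18,"rd":18,"tr":18,"bl":25}; G=36; ZT=165
def pick(xy,z):
    manip.move_pose([*xy,ZT],down(0)); manip.line_to([*xy,z+G+25],rate=120); manip.line_to([*xy,z+G],rate=50)
    f=sense()["force"]; gripper_to(10,25); s=sense()
    print("grip",round(s["t"],1),"w",round(s["width"],1),"F",round(s["grip_force"],1),np.round(s["force"]-f,1))
    if not 16<s["width"]<24: raise SystemExit("bad grip")
    manip.line_to([*xy,z+G+6],rate=25); manip.line_to([*xy,ZT],rate=120); print("lifted w",round(sense()["width"],1),np.round(sense()["force"],1))
def place(xy,z):
    manip.line_to([*xy,ZT],rate=180); manip.line_to([*xy,z+G+12],rate=100); manip.line_to([*xy,z+G+3],rate=30); manip.sleep(.3)
    f0=sense()["force"][2]; h=z+G+3
    while h>z+G-4:
        h-=.5; manip.line_to([*xy,h],rate=12); manip.sleep(.08); d=sense()["force"][2]-f0
        if abs(d)>2.5: break
    print("contact h-exp",round(h-z-G,2),"dF",round(d,1)); gripper_to(60); manip.sleep(.2)
    manip.line_to([*xy,z+G+40],rate=60); manip.line_to([*xy,ZT],rate=150); print("t",round(sense()["t"],1))
def shot(name):
    i=imaging.camera_info("wrist"); im=imaging.camera("wrist"); cv2.imwrite(f"pics/{name}.png",im[:,:,::-1]); return i,im
E
python3 - <<'E'
from act import *
import pickle
D=pickle.load(open("w.pkl","rb"))
it=imaging.camera_info("top"); 
for n,k in (("sq",1),("tr",0),("rd",2)):
    i,im=D[k]; print(n,onz(i,handle(i,im,(*C[n],88))[0],91).round(1))
i,im=D[0]; p=onz(i,handle(i,im,(*C["tr"],88))[0],91)[:2]
assert np.hypot(*(p-(656,-182)))<8
pick(p,18); place(S["bl"],25)
cv2.imwrite("pics/top1.png",cv2.resize(imaging.camera("top")[130:310,140:420,::-1],None,fx=2.8,fy=2.8,interpolation=cv2.INTER_CUBIC))
E
```

```text
sq [657.3 142.5  91. ]
tr [ 655.4 -182.8   91. ]
rd [440.9 216.   91. ]
grip 12.5 w 19.2 F 25.0 [ 0.1  1.5 -0.5]
lifted w 19.2 [ 0.1  0.2 -1.6]
contact h-exp -0.5 dF 5.6
t 21.7
```

View pics/top1.png

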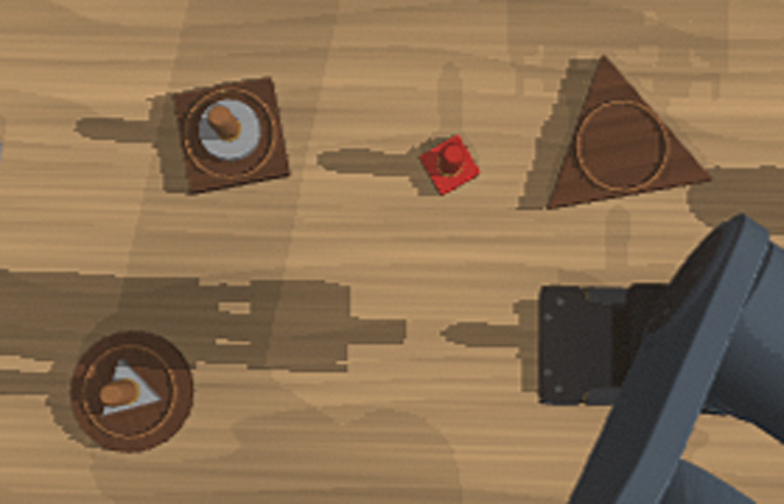

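The top crop shows the triangle stand empty at (622,147). The gripper hides the block, but the soft contact at −0.5 mm and 5.6 N fits the stamp standing on it. Next come the triangle and round stamps.

Run:
```python
from act import *
pick((441.0,216.2),18); place(S["tr"],18)
pick((657.5,142.4),18); place(S["rd"],18)
manip.move_pose([440,60,260],down(0)); manip.sleep(.3)
cv2.imwrite("pics/top2.png",cv2.resize(imaging.camera("top")[130:310,140:420,::-1],None,fx=2.8,fy=2.8,interpolation=cv2.INTER_CUBIC))
```

```text
grip 25.6 w 19.3 F 25.0 [1.  0.7 0.8]
lifted w 19.2 [ 0.2  0.9 -3.1]
contact h-exp -0.5 dF 6.0
t 36.5
grip 40.0 w 19.2 F 25.0 [ 1.1 -0.5  0.7]
lifted w 19.3 [-0.  -0.9 -2.8]
contact h-exp -0.5 dF 8.1
t 49.6
```

View pics/top2.png

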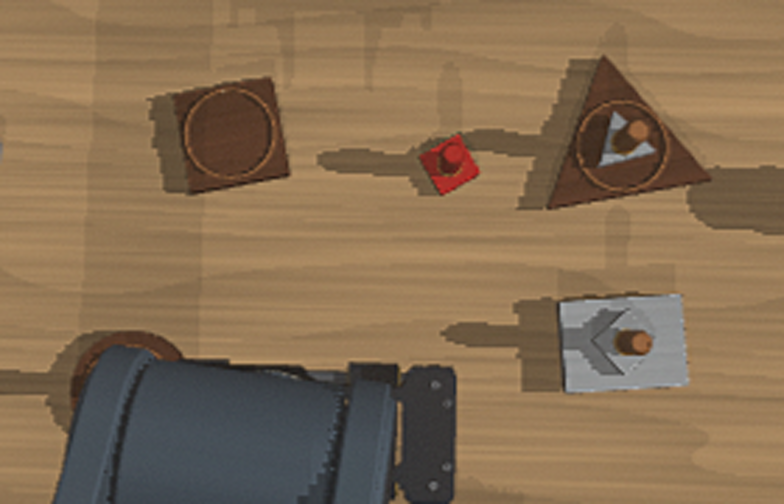

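The triangle stamp stands inside the triangle stand's lip at (627,143). The square stamp is upright on the block at (630,345), and the square stand is empty. The last transfer follows, and then I'll withdraw the arm and check everything.

Run:
```python
from act import *
pick(S["bl"],25); place(S["sq"],18)
gripper_to(80); manip.line_to([600,40,260]); manip.move_pose([207.7,-589,233],[.98569,.16858,0,0]); manip.sleep(.3)
a=imaging.camera("top")[130:310,140:420,::-1]; b=imaging.camera("scene")[130:310,150:430,::-1]
cv2.imwrite("pics/fin.png",np.vstack([cv2.resize(a,(466,300),interpolation=cv2.INTER_CUBIC),cv2.resize(b,(466,300),interpolation=cv2.INTER_CUBIC)]))
print(sense()["t"],sense()["width"])
```

```text
grip 54.0 w 19.1 F 25.0 [ 0.6 -0.5  1.1]
lifted w 19.3 [ 0.6 -0.5 -1.5]
contact h-exp -0.5 dF 6.2
t 64.4
69.2417 80.12293934687385
```

View pics/fin.png

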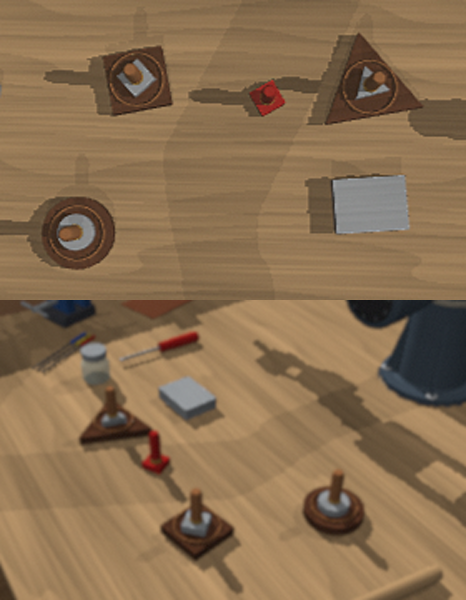

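Both views show the stamps upright inside the matching lips: square at (136,78), triangle at (371,82) and round at (76,232). The block is bare, and the jar, screwdriver and red piece look untouched. I'm handing in.

```bash
python3 -c "
from workcell import close_job
print(close_job())"
```

```text
the job is handed in; nothing more can be done
None
```

The job is handed in at about 69 s: each stamp stands upright inside the lip of its matching stand, the gripper is open and clear, and no bystander was touched.

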